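# Close the two drawers of the bench incubator and start it

## Robot

A 6-joint arm with a two-finger parallel gripper is mounted at the origin on the work surface. World frame = base frame: x ahead of the robot, y to its left, z up, the work surface at z = 0. Lengths are in m, angles in rad, forces in N, time in s.
With the tool pointing down it reaches from about 0.275 to 0.85 m from the base axis. Payload 19 kg.
Tool frame: the origin (TCP) lies midway between the tips of the shut fingers; the grasp point (between the pads) lies 19 mm behind it; z points along the fingers, y is the direction in which the jaws open and shut (so a half turn about z gives the same grasp; the last joint's range is limited). The gripper opens to 85 mm and grips with 20 to 120 N. Pads are 22 mm wide; open, the fingers measure 114 mm over their backs; the gripper's body (76 mm by 85 mm) begins 54 mm behind the grasp point. The pads swing forward as they close: fully open they stand 13 mm farther back than shut.
Start: joints at [1.016, 0.15, 1.437, -0, 1.554, -0.134], TCP at [0.235, 0.525, 0.231] pointing down, gripper open.
Joint ranges: [-2.8, 2.8], [-0.68, 2.1], [0.12, 2.68], [-1.39, 4.53], [0.16, 2.79], [-2.81, 2.81]. Speed limits (rad/s): [1.89, 1.89, 2.22, 3.01, 3.01, 3.01].

## Interface

Orientations are given as [roll, pitch, yaw] about the fixed x, y, z axes, in that order (R = Rz(yaw) Ry(pitch) Rx(roll)).
In Python, from station import ctrl gives the robot as it stands.
- The arm moves only by the tool carry_out, never from a script. Its argument "plan" is a list of rows, each a list of 4 numbers: the shift along the tool's x, y, z in mm, then the turn about the tool's z in degrees. A call has exactly 8 rows; each row shifts and turns the commanded pose from where the row before left it, along the tool's axes as they then stand; what a row does not reach is not made up. A row lasts 1/10 s, in which the tool goes at most 50 mm and 8.59 degrees, less where a joint would pass 70% of its speed; a pose out of reach is approached as far as the arm can. A call is refused whole if a number of a shift passes 50 or a number of a turn 8.59, either way. A call with a gripper value outside its range is refused whole. "jaw" is the closure in counts, from 0 (fully open) to 255 (shut), set as the call begins (left out, the last holds). The fingers move at their own pace and stop on an object; the grip force is fixed at half the most. Time passes only in rows, so rows that do not move let the fingers close, or fill a call up. It gives the time, the measured TCP pose, the force and the opening at its end, in the units of the state.
- ctrl.sense(): the state, without advancing time (a new reading comes with each control period).
- ctrl.grab_frame(name): name is "side" or "top" or "wrist"; returns a dict with "frame" (400x640x3 uint8, blue, green, red), "intrinsics" (3x3 intrinsics, pixels), "distortion" ([k1, k2, p1, p2, k3] as OpenCV has them; the pictures are not rectified), "rvec" (rotation vector, rad) and "tvec" (3), from world to camera coordinates, as OpenCV has them; the wrist camera has in their place "mount" (4x4, takes a point from camera to tool coordinates, whose origin is the TCP and whose axes are the flange's). Camera axes: x right, y down, z forward; pixel columns grow to the right and rows downward; lengths in m; the calibration is good to about 2 mm. A picture is of the moment at which its call begins: read the wrist's pose just before it. There is no depth.
- ctrl.close_job(): hands the job in, once; it reports no verdict.
The state is a dict: "time": time; "qpos": joint angles; "qvel": joint speeds; "tau": joint torques, N m; "tool_pos": TCP position; "orientation": TCP orientation; "ft_force": force on the tool from outside, world axes, zero at the start; "moment": the same for the moment, N m; "grip_width": finger opening in m.
Only numpy, scipy, OpenCV 4.12 (cv2) and the standard library are available. Lean on these libraries where they do the work, as an engineer would, in place of code of your own. Each camera call takes 0.05 s, during which the arm holds its last target.

## Task

Both sample drawers of the white bench incubator were left open: push each one gently shut with the fingertips until it is fully home, without knocking over the jar that stands in it. Then press the green button on top of the incubator right down to start it, let it come back up, and move clear. This is all touch and push work, nothing is to be lifted or carried: leave the jars in their drawers, do not press the red button, and do not disturb the bottle and the tube rack on the bench.

Things in the scene. Friction and masses are not known exactly. Their poses are not given: they have to be found in the camera images.
- incubator: white box-shaped bench incubator, fixed, 220 mm deep (x), 300 wide (y), 130 high. Origin: centre of its underside. Front at its x = -110 mm, looking along its -x to the robot (yaw within 0.2 rad). Two drawers in the front, centred at its y = +70 (left) and -70 mm (right). On its flat top, 40 mm forward of the middle, a green and a red button, 70 mm apart, either one on the left.
- drawer_left (a joint): opening of the left (incubator's +y) drawer in m: 0 = fully home (firm stop, blue front flush against the casing), up to 0.12 = pulled out; starts 0.055 to 0.105 open. Pushing it along the incubator's +x closes it; about 2 N of friction, it stays where it is left. Gentle is about 0.05 m/s; 0.3 m/s is a slam.
- drawer_right (a joint): opening of the right (incubator's -y) drawer in m: 0 = fully home (firm stop, blue front flush against the casing), up to 0.12 = pulled out; starts 0.055 to 0.105 open. Pushing it along the incubator's +x closes it; about 2 N of friction, it stays where it is left. Gentle is about 0.05 m/s; 0.3 m/s is a slam.
- drawer_left_front (a point): middle of the top edge of the left drawer's outer front face, 118 mm above the bench; moves with the drawer. Front: plain flat upright blue panel, no handle, 134 mm wide, 100 mm high, 12 mm thick. Axes as the incubator's: the inside lies on the +x side. Behind the panel the drawer is 190 mm long, open on top, walls 44 mm lower than the panel's top.
- drawer_right_front (a point): middle of the top edge of the right drawer's outer front face, 118 mm above the bench; moves with the drawer. Front: plain flat upright blue panel, no handle, 134 mm wide, 100 mm high, 12 mm thick. Axes as the incubator's: the inside lies on the +x side. Behind the panel the drawer is 190 mm long, open on top, walls 44 mm lower than the panel's top.
- start (a joint): the green start button: travel in m, 0 = released, 0.006 = fully down; it presses straight down against a spring (about 1.5 N to start, 5 N fully down) and comes back when let go; it counts as pressed beyond 0.004.
- start_top (a point): centre of the top of the green button (30 mm diameter, in a 46 mm black collar 12 mm high), 10 mm above its collar, 152 mm above the bench on top of the incubator; moves down as it is pressed.
- stop (a joint): the red stop button: travel in m, 0 = released, 0.006 = fully down; it presses straight down against a spring (about 1.5 N to start, 5 N fully down) and comes back when let go; it counts as pressed beyond 0.004.
- stop_top (a point): centre of the top of the red button (30 mm diameter, in a 46 mm black collar 12 mm high), 10 mm above its collar, 152 mm above the bench on top of the incubator; moves down as it is pressed.
- jar_left: small amber glass jar with a white cap, 34 mm diameter, 62 mm high, 40 to 80 g, standing loose on the floor of the left drawer (floor 26 mm above the bench), just behind the drawer's front; it rides along with the drawer. Origin: centre of its underside, z up.
- jar_right: small amber glass jar with a white cap, 34 mm diameter, 62 mm high, 40 to 80 g, standing loose on the floor of the right drawer (floor 26 mm above the bench), just behind the drawer's front; it rides along with the drawer. Origin: centre of its underside, z up.
- bottle: clear glass bottle with a blue screw cap, 68 mm diameter, 140 mm high, standing loose on the bench to one side of the incubator; a bystander. Origin: centre of its underside.
- rack: green plastic tube rack, 70 x 150 mm (x, y), 81 mm high with its capped tubes, standing loose on the bench on the other side; a bystander. Origin: centre of its underside.

How it is judged:
On the way, in this order (a step that is already met when the one before it is completed fails the run):
1. both drawers are pushed fully home (within 5 mm) (value of joint each of drawer_left, drawer_right below 0.005 m), for 0.2 s.
2. then the green button is pressed down (more than 4 mm) (all of step 1 and value of joint start above 0.004 m), for 0.05 s.
At the end, for the whole second after the job is handed in: Both drawers within 5 mm of fully home, both buttons back up (within 2 mm), both jars upright (within 0.2 rad), at rest and on the floor of their drawers inside the incubator, bottle and rack at rest within 20 mm of where they stood (all of step 1 and value of joint each of start, stop below 0.002 m and angle between each of jar_left, jar_right's own z axis and vertical below 0.2 rad and height (world z) of each of jar_left, jar_right below 0.04 m and x of each of jar_left, jar_right in the frame of incubator above -0.11 m and linear speed of each of jar_left, jar_right, bottle, rack below 0.02 m/s and distance of each of bottle, rack from where it was at the start of the episode below 0.02 m); the robot touches nothing.
It fails at once if a jar is tipped (more than 0.5 rad) (angle between any of jar_left, jar_right's own z axis and vertical above 0.5 rad).
It fails at once if a jar is lifted off its drawer's floor (more than 14 mm) (height (world z) of any of jar_left, jar_right above 0.04 m).
It fails at once if a drawer is slammed (faster than 0.3 m/s) (velocity of joint any of drawer_left, drawer_right below -0.3 m/s).
It fails at once if the red button is pressed (more than 4 mm) (value of joint stop above 0.004 m).
It fails at once if the bottle or the rack is moved or lifted (more than 20 mm) or tipped (more than 0.3 rad) (distance of any of bottle, rack from where it was at the start of the episode above 0.02 m or angle between any of bottle, rack's own z axis and vertical above 0.3 rad).
It also fails if it takes over 64 s, if anything falls off the work surface, if the arm or the gripper's body presses on something with over 40 N, if the wrist force passes 120 N, or if a joint passes its speed limit or range.

## Working session

There is one attempt and no reset: what is moved stays moved. The work goes in short steps, Python scripts to look and compute and a tool call to move; the robot and the scene stay as the last step left them, time stands still between calls to the robot, and variables do not carry over. Pictures are saved under pics/ and viewed, and the job is handed in when it is done.

Besides the shell and the picture viewer there is one more tool, called after "Call:" by a JSON object that holds its "op" and its "data". carry_out: Moves the arm, as the interface text tells. Its arguments: {"type":"object","properties":{"plan":{"type":"array"},"jaw":{"type":"number"}},"required":["plan"]}

```bash
ls; mkdir -p pics
python3 - <<'E'
from station import ctrl
import cv2,json,numpy as np
s=ctrl.sense();print(s)
for n in("side","top"):
    f=ctrl.grab_frame(n);cv2.imwrite(f"pics/{n}0.png",f["frame"])
    d={k:np.array(v).tolist() for k,v in f.items() if k!="frame"};json.dump(d,open(f"{n}.json","w"));print(n,d)
E
```

```text
pics
{'time': 0.0, 'qpos': array([ 1.01605797e+00,  1.50969682e-01,  1.43804283e+00,  1.53982768e-05,
        1.55377304e+00, -1.34038719e-01]), 'qvel': array([-0.00021554,  0.00051826,  0.00144508,  0.00102672,  0.00187643,
       -0.00051759]), 'tau': array([ 4.00359477e-04, -7.13064408e+01, -5.70864916e+01, -2.05545603e-04,
        8.93283781e-03,  5.86680630e-05]), 'tool_pos': array([0.23473338, 0.52463708, 0.23067888]), 'orientation': array([-3.14041252e+00, -1.74672784e-04,  2.72089264e+00]), 'ft_force': array([ 0.56387644, -0.35734705,  0.79307219]), 'moment': array([-0.03892227,  0.00756157, -0.02302567]), 'grip_width': 0.08524637124936948}
side {'intrinsics': [[483.57361209656244, 0.0, 321.1764023562056], [0.0, 483.57361209656244, 195.94279709528368], [0.0, 0.0, 1.0]], 'distortion': [0.011833847410808966, 0.0, 0.0, 0.0, 0.0], 'rvec': [0.5004432466639087, -2.7876923097990836, 1.0100794832176114], 'tvec': [0.5261760569731012, 0.2250483991461042, 1.1402138739570717]}
top {'intrinsics': [[377.59947062735915, 0.0, 321.9693789682563], [0.0, 377.59947062735915, 199.42542383326185], [0.0, 0.0, 1.0]], 'distortion': [-0.0555740194120594, 0.0, 0.0, 0.0, 0.0], 'rvec': [2.1442141804636834, -2.1501662184905737, 0.17198918690769174], 'tvec': [-0.012191426502693333, 0.5732965912745049, 1.1065259288047748]}
```

View pics/side0.png

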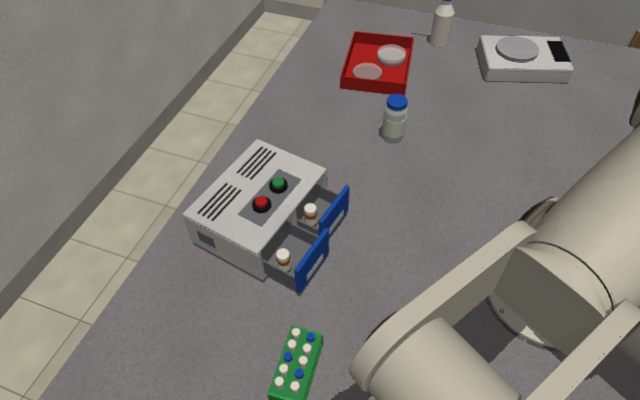

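View pics/top0.png

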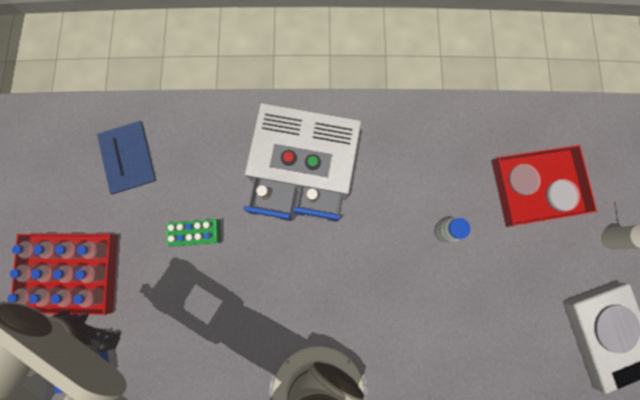

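The top view shows the incubator at about (305,150), with both drawers open towards the robot. The red button is at (289,157) and the green at (313,161), so green is on the right (-y). The rack is at (193,232) and the bottle at (455,229). I'll enlarge these.

Run:
```python
import cv2
a=cv2.imread("pics/top0.png")[95:225,235:370];cv2.imwrite("pics/top0c.png",cv2.resize(a,None,fx=5.5,fy=4.6*5.5/5.5,interpolation=cv2.INTER_CUBIC) if 0 else cv2.resize(a,None,fx=4.5,fy=4.5,interpolation=cv2.INTER_CUBIC))
a=cv2.imread("pics/side0.png")[135:295,180:360];cv2.imwrite("pics/side0c.png",cv2.resize(a,None,fx=3.5,fy=3.5,interpolation=cv2.INTER_CUBIC))
```

```text
(no output)
```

View pics/top0c.png

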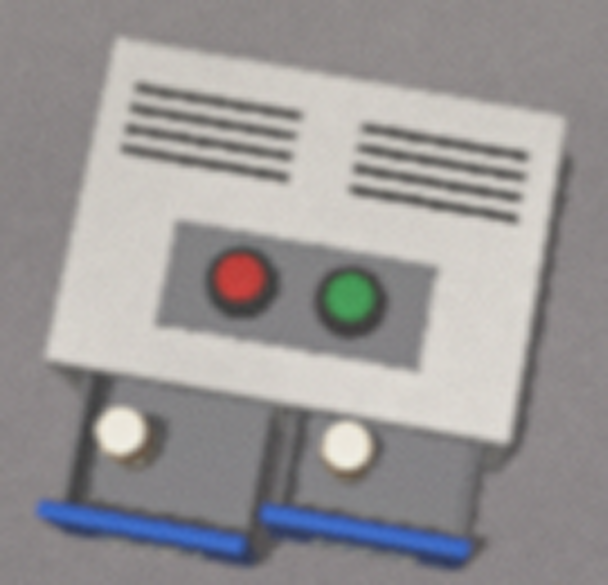

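View pics/side0c.png

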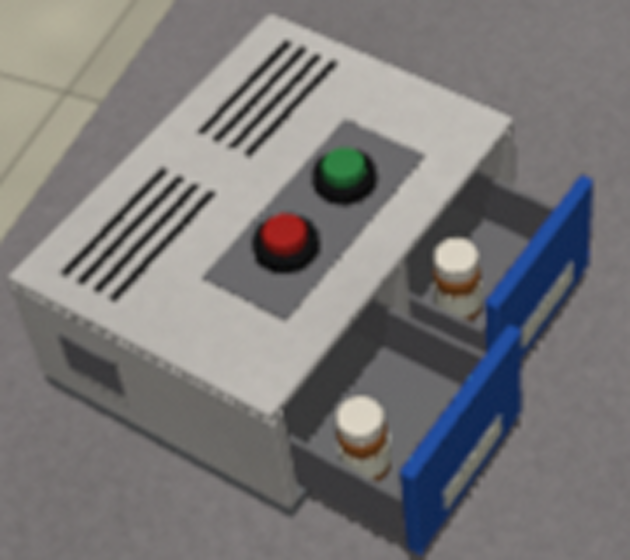

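```bash
cat > h.py <<'E'
import json,cv2,numpy as np
from scipy.optimize import least_squares
def cam(n):
    d=json.load(open(f"{n}.json"));return [np.array(d[k]) for k in("rvec","tvec","intrinsics","distortion")]
def proj(n,P):
    r,t,K,D=cam(n);return cv2.projectPoints(np.array(P,float).reshape(-1,1,3),r,t,K,D)[0].reshape(-1,2)
def ray(n,uv,z):
    r,t,K,D=cam(n);R=cv2.Rodrigues(r)[0]
    p=cv2.undistortPoints(np.array(uv,float).reshape(-1,1,2),K,D).reshape(-1,2)
    C=-R.T@t;d=np.c_[p,np.ones(len(p))]@R
    return C+d*((z-C[2])/d[:,2])[:,None]
E
python3 - <<'E'
from h import *
T=lambda a:(np.array(a)+.5)/4.5-.5+[235,95]
S=lambda a:(np.array(a)+.5)/3.5-.5+[180,135]
# BL BR FL FR
loc=[[110,150,130],[110,-150,130],[-110,150,130],[-110,-150,130],[-40,-35,152],[-40,35,152]]
tp=T([[117,38],[566,118],[45,358],[510,442],[351,297],[241,277]])
sp=S([[10,275],[270,15],[275,418],[512,122],[343,163],[285,230]])
def f(p):
    c,s=np.cos(p[2]),np.sin(p[2]);P=np.array(loc)/1000
    W=np.c_[p[0]+c*P[:,0]-s*P[:,1],p[1]+s*P[:,0]+c*P[:,1],P[:,2]]
    return np.r_[(proj("top",W)-tp).ravel(),(proj("side",W)-sp).ravel()]
r=least_squares(f,[.6,0,0]);print(r.x,np.round(r.fun.reshape(-1,2),1).tolist())
x,y,a=r.x;Ri=np.array([[np.cos(a),np.sin(a)],[-np.sin(a),np.cos(a)]])
for n,pts in(("top",T([[40,516],[245,552],[262,522],[470,557]])),("side",S([[420,474],[521,331],[492,303],[592,182]]))):
    W=ray(n,pts,.118);print(n,W.round(4).tolist(),((W[:,:2]-[x,y])@Ri.T).round(4).tolist())
c=lambda lx,ly:[x+np.cos(a)*lx-np.sin(a)*ly,y+np.sin(a)*lx+np.cos(a)*ly]
print("green",c(-.04,-.035),"red",c(-.04,.035))
# bystanders
print("rack top", ray("top",[[193,232]],.08),"bottle cap",ray("top",[[460,228]],.14))
print("campos",[-cv2.Rodrigues(cam(n)[0])[0].T@cam(n)[1] for n in("top","side")])
E
```

```text
[ 0.71215384  0.04162823 -0.18348371] [[-0.9, -0.3], [0.0, -0.4], [-0.8, 0.6], [-0.2, 0.7], [-0.5, 0.1], [-0.6, 0.2], [-0.8, 0.2], [0.1, -1.3], [-0.7, -0.5], [1.2, -1.7], [0.4, -0.5], [0.1, -0.4]]
top [[0.5341, 0.2095, 0.118], [0.5111, 0.0801, 0.118], [0.5301, 0.0695, 0.118], [0.5076, -0.0612, 0.118]] [[-0.2057, 0.1326], [-0.2047, 0.0011], [-0.1841, -0.0058], [-0.1823, -0.1384]]
side [[0.5316, 0.2096, 0.118], [0.5104, 0.0854, 0.118], [0.5366, 0.0703, 0.118], [0.5078, -0.0545, 0.118]] [[-0.2081, 0.1322], [-0.2064, 0.0062], [-0.1779, -0.0038], [-0.1834, -0.1318]]
green [np.float64(0.6664393254109343), np.float64(0.014513970492334688)] red [np.float64(0.6792112386884538), np.float64(0.08333895310207837)]
rack top [[0.47226337 0.36354173 0.08      ]] bottle cap [[ 0.4772675  -0.39708263  0.14      ]]
campos [array([ 0.40053868, -0.00311517,  1.18015944]), array([0.28261157, 0.70475283, 1.02520722])]
```

Both views agree: incubator at (0.712, 0.042) with yaw -0.183. The left front is at local x ≈ -0.206 and the right at ≈ -0.182. That puts them about 84 mm and 61 mm open, and the panel widths and edges fit the given sizes. I'll turn the tool to line up with the incubator and move above the space in front of the left drawer.

Call:
{"op": "carry_out", "data": {"plan": [[0, 0, 0, -6.8], [0, 0, 0, -6.8], [-31, -32, 0, 0], [-31, -32, 0, 0], [-31, -32, 0, 0], [-31, -32, 0, 0], [-31, -32, 0, 0], [-31, -32, 0, 0]], "jaw": 255}}

```text
time: 0.9
tool_pos: [0.3832, 0.3005, 0.2311]
orientation: [-3.141, -0.0, 2.958]
ft_force: [0.3, -0.4, -1.6]
grip_width: 0.0003
```

Call:
{"op": "carry_out", "data": {"plan": [[-31, -32, 0, 0], [-31, -32, 0, 0], [-31, -32, 0, 0], [-31, -32, 0, 0], [0, 0, 0, 0], [0, 0, 0, 0], [0, 0, 0, 0], [0, 0, 0, 0]]}}

```text
time: 1.7
tool_pos: [0.4808, 0.1545, 0.2313]
orientation: [3.142, -0.0, 2.96]
ft_force: [-0.3, 0.8, -0.5]
grip_width: 0.0001
```

Call:
{"op": "carry_out", "data": {"plan": [[0, 0, 30, 0], [0, 0, 30, 0], [0, 0, 30, 0], [0, 0, 30, 0], [0, 0, 20, 0], [0, 0, 6, 0], [0, 0, 0, 0], [0, 0, 0, 0]]}}

```text
time: 2.5
tool_pos: [0.4817, 0.1541, 0.0865]
orientation: [3.141, 0.001, 2.959]
ft_force: [0.3, 1.1, -0.4]
grip_width: 0.0001
```

Run:
```python
from station import ctrl
import cv2,numpy as np
f=ctrl.grab_frame("side")["frame"][100:300,180:440];g=ctrl.grab_frame("top")["frame"][95:295,220:480]
cv2.imwrite("pics/s1.png",cv2.resize(np.vstack([f,g]),None,fx=1.5,fy=1.5,interpolation=cv2.INTER_CUBIC))
```

```text
(no output)
```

View pics/s1.png

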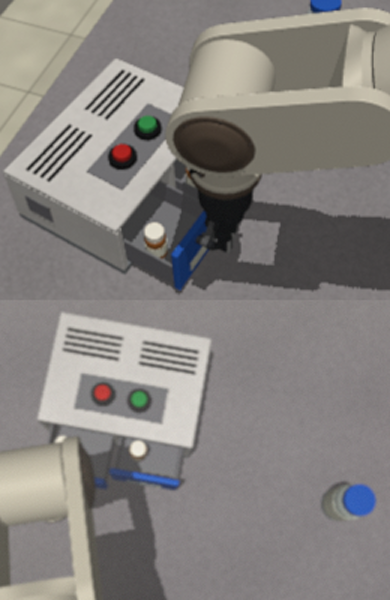

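The picture shows the fingertips just in front of the left panel, with the jar upright behind it. I'll push at about 0.05 m/s.

Call:
{"op": "carry_out", "data": {"plan": [[-5, 0, 0, 0], [-5, 0, 0, 0], [-5, 0, 0, 0], [-4, 0, 0, 0], [-4, 0, 0, 0], [-3, 0, 0, 0], [-3, 0, 0, 0], [-3, 0, 0, 0]]}}

```text
time: 3.4
tool_pos: [0.5128, 0.1478, 0.0852]
orientation: [-3.141, -0.001, 2.958]
ft_force: [-2.0, 1.4, 1.4]
grip_width: -0.0002
```

Call:
{"op": "carry_out", "data": {"plan": [[-3, 0, 0, 0], [-4, 0, 0, 0], [-5, 0, 0, 0], [-5, 0, 0, 0], [-5, 0, 0, 0], [-5, 0, 0, 0], [-5, 0, 0, 0], [-5, 0, 0, 0]]}}

```text
time: 4.2
tool_pos: [0.5496, 0.1409, 0.0852]
orientation: [-3.141, -0.0, 2.958]
ft_force: [-2.9, -1.8, -0.1]
grip_width: 0.0002
```

Call:
{"op": "carry_out", "data": {"plan": [[-5, 0, 0, 0], [-5, 0, 0, 0], [-5, 0, 0, 0], [-5, 0, 0, 0], [-4, 0, 0, 0], [-4, 0, 0, 0], [-3, 0, 0, 0], [-3, 0, 0, 0]]}}

```text
time: 5.0
tool_pos: [0.5828, 0.1348, 0.0853]
orientation: [-3.142, -0.0, 2.958]
ft_force: [-2.5, -0.6, 0.7]
grip_width: 0.0001
```

Call:
{"op": "carry_out", "data": {"plan": [[-2, 0, 0, 0], [-2, 0, 0, 0], [-1, 0, 0, 0], [-1, 0, 0, 0], [-1, 0, 0, 0], [0, 0, 0, 0], [0, 0, 0, 0], [0, 0, 0, 0]]}}

```text
time: 5.8
tool_pos: [0.5896, 0.1337, 0.0854]
orientation: [3.141, 0.0, 2.958]
ft_force: [0.5, -0.3, 0.6]
grip_width: -0.0001
```

Call:
{"op": "carry_out", "data": {"plan": [[-1, 0, 0, 0], [-1, 0, 0, 0], [-1, 0, 0, 0], [-1, 0, 0, 0], [0, 0, 0, 0], [0, 0, 0, 0], [0, 0, 0, 0], [0, 0, 0, 0]]}}

```text
time: 6.6
tool_pos: [0.5934, 0.1328, 0.0852]
orientation: [-3.141, -0.0, 2.958]
ft_force: [0.1, -0.1, 0.7]
grip_width: 0.0002
```

Call:
{"op": "carry_out", "data": {"plan": [[-1, 0, 0, 0], [-1, 0, 0, 0], [-1, 0, 0, 0], [0, 0, 0, 0], [0, 0, 0, 0], [0, 0, 0, 0], [0, 0, 0, 0], [0, 0, 0, 0]]}}

```text
time: 7.4
tool_pos: [0.5954, 0.1324, 0.0853]
orientation: [-3.141, -0.002, 2.958]
ft_force: [-11.8, 0.4, 6.3]
grip_width: 0.0001
```

Run:
```python
from station import ctrl
import cv2,numpy as np
f=ctrl.grab_frame("side")["frame"][135:295,180:360]
cv2.imwrite("pics/s2.png",cv2.resize(f,None,fx=3.5,fy=3.5,interpolation=cv2.INTER_CUBIC))
```

```text
(no output)
```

View pics/s2.png

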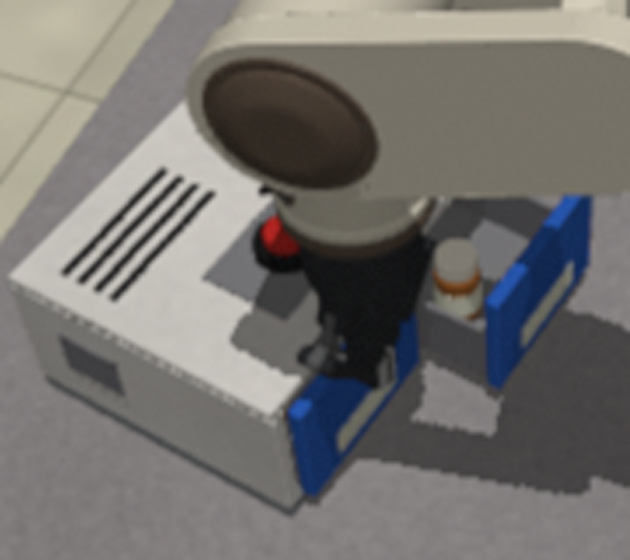

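The left panel is flush, with 12 N against the firm stop at the expected x. I'll back off and shift over to the right drawer.

Call:
{"op": "carry_out", "data": {"plan": [[10, 0, 0, 0], [30, 0, 0, 0], [35, 0, 0, 0], [25, 0, 0, 0], [0, -45, 0, 0], [0, -45, 0, 0], [0, -45, 0, 0], [0, -3, 0, 0]]}}

```text
time: 8.25
tool_pos: [0.4719, 0.0113, 0.0855]
orientation: [-3.141, 0.001, 2.955]
ft_force: [0.4, -0.2, 0.5]
grip_width: -0.0001
```

Call:
{"op": "carry_out", "data": {"plan": [[0, 0, 0, 0], [-5, 0, 0, 0], [-5, 0, 0, 0], [-5, 0, 0, 0], [-5, 0, 0, 0], [-4, 0, 0, 0], [-3, 0, 0, 0], [-3, 0, 0, 0]]}}

```text
time: 9.05
tool_pos: [0.5026, 0.0094, 0.0852]
orientation: [-3.141, -0.0, 2.958]
ft_force: [0.4, -0.6, 0.6]
grip_width: 0.0003
```

Call:
{"op": "carry_out", "data": {"plan": [[-3, 0, 0, 0], [-3, 0, 0, 0], [-3, 0, 0, 0], [-4, 0, 0, 0], [-5, 0, 0, 0], [-5, 0, 0, 0], [-5, 0, 0, 0], [-5, 0, 0, 0]]}}

```text
time: 9.85
tool_pos: [0.5352, 0.0032, 0.0853]
orientation: [-3.141, -0.0, 2.958]
ft_force: [-2.0, -1.0, 2.2]
grip_width: -0.0001
```

Call:
{"op": "carry_out", "data": {"plan": [[-5, 0, 0, 0], [-5, 0, 0, 0], [-4, 0, 0, 0], [-4, 0, 0, 0], [-3, 0, 0, 0], [-3, 0, 0, 0], [-2, 0, 0, 0], [-2, 0, 0, 0]]}}

```text
time: 10.65
tool_pos: [0.5624, -0.0018, 0.0852]
orientation: [-3.141, -0.0, 2.958]
ft_force: [-2.7, -1.8, -0.4]
grip_width: 0.0002
```

Call:
{"op": "carry_out", "data": {"plan": [[-1, 0, 0, 0], [-1, 0, 0, 0], [-1, 0, 0, 0], [-1, 0, 0, 0], [-1, 0, 0, 0], [0, 0, 0, 0], [0, 0, 0, 0], [0, 0, 0, 0]]}}

```text
time: 11.45
tool_pos: [0.5674, -0.0026, 0.0854]
orientation: [3.142, 0.0, 2.958]
ft_force: [0.1, 0.1, -0.2]
grip_width: 0.0
```

Call:
{"op": "carry_out", "data": {"plan": [[-1, 0, 0, 0], [-1, 0, 0, 0], [-1, 0, 0, 0], [-1, 0, 0, 0], [0, 0, 0, 0], [0, 0, 0, 0], [0, 0, 0, 0], [0, 0, 0, 0]]}}

```text
time: 12.25
tool_pos: [0.57, -0.0031, 0.0854]
orientation: [-3.141, -0.003, 2.958]
ft_force: [-15.4, 2.4, 9.7]
grip_width: -0.0001
```

That's a firm stop (15 N). I'll back off, go up, and check the drawers.

Call:
{"op": "carry_out", "data": {"plan": [[10, 0, 0, 0], [30, 0, 0, 0], [30, 0, 0, 0], [30, 0, -30, 0], [20, 0, -40, 0], [0, 0, -40, 0], [0, 0, -25, 0], [0, 0, 0, 0]]}}

```text
time: 13.05
tool_pos: [0.4542, 0.0184, 0.2239]
orientation: [3.141, 0.006, 2.958]
ft_force: [0.8, -0.3, -0.9]
grip_width: -0.0002
```

Run:
```python
from station import ctrl
import cv2,numpy as np
f=ctrl.grab_frame("side")["frame"][135:295,180:360]
cv2.imwrite("pics/s3.png",cv2.resize(f,None,fx=3.5,fy=3.5,interpolation=cv2.INTER_CUBIC))
f=ctrl.grab_frame("top")["frame"][95:225,235:370]
cv2.imwrite("pics/t3.png",cv2.resize(f,None,fx=4.5,fy=4.5,interpolation=cv2.INTER_CUBIC))
print(ctrl.sense()["tool_pos"],ctrl.sense()["ft_force"])
```

```text
[0.45311792 0.01851625 0.22022597] [-0.11264682  0.63514015 -0.98749388]
```

View pics/s3.png

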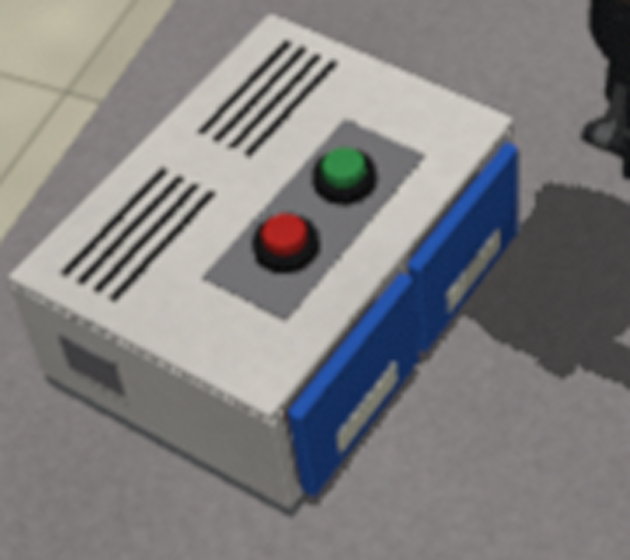

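View pics/t3.png

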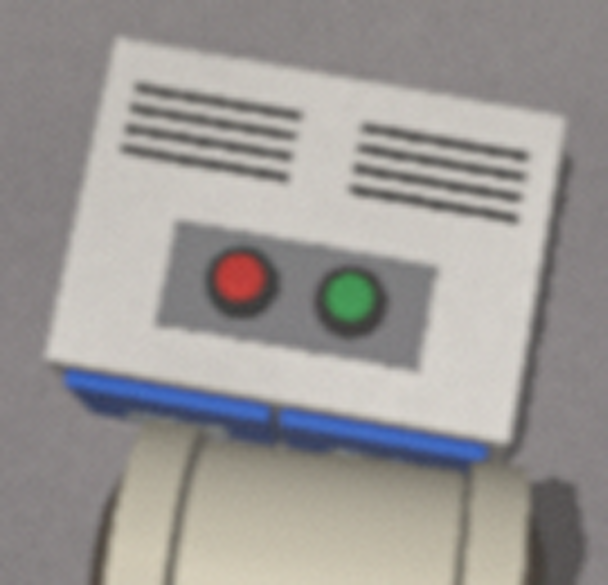

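Both panels are flush with the casing in both views. The green button is in clear view at crop pixel (351,297) from above and (343,165) from the side. I'll move over it and settle.

Call:
{"op": "carry_out", "data": {"plan": [[-42, 7, 0, 0], [-42, 7, 0, 0], [-42, 7, 0, 0], [-42, 7, 0, 0], [-42, 7, 0, 0], [0, 0, 15, 0], [0, 0, 15, 0], [0, 0, 10, 0]]}}

```text
time: 13.95
tool_pos: [0.6646, 0.0147, 0.1775]
orientation: [-3.141, -0.003, 2.958]
ft_force: [0.4, 0.5, 0.6]
grip_width: -0.0001
```

Call:
{"op": "carry_out", "data": {"plan": [[0, 0, 8, 0], [0, 0, 7, 0], [0, 0, 5, 0], [0, 0, 0, 0], [0, 0, 0, 0], [0, 0, 0, 0], [0, 0, 0, 0], [0, 0, 0, 0]]}}

```text
time: 14.75
tool_pos: [0.6661, 0.0146, 0.1605]
orientation: [-3.142, 0.0, 2.958]
ft_force: [-1.4, -0.0, -0.3]
grip_width: 0.0004
```

Run:
```python
from station import ctrl
import cv2,numpy as np
f=ctrl.grab_frame("side")["frame"][135:295,180:360]
cv2.imwrite("pics/s4.png",cv2.resize(f,None,fx=3.5,fy=3.5,interpolation=cv2.INTER_CUBIC))
```

```text
(no output)
```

View pics/s4.png

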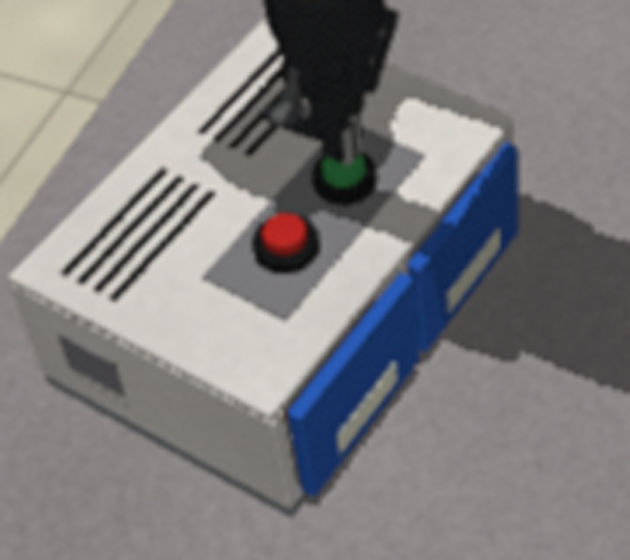

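The fingertips are over the green button at (345,165), clear of the red one. Pressing down to about z = 0.146.

Call:
{"op": "carry_out", "data": {"plan": [[0, 0, 3, 0], [0, 0, 3, 0], [0, 0, 3, 0], [0, 0, 2, 0], [0, 0, 2, 0], [0, 0, 1, 0], [0, 0, 0, 0], [0, 0, 0, 0]]}}

```text
time: 15.6
tool_pos: [0.666, 0.0146, 0.1465]
orientation: [-3.142, 0.0, 2.958]
ft_force: [-2.8, 1.1, 5.0]
grip_width: 0.0
```

Call:
{"op": "carry_out", "data": {"plan": [[0, 0, 1, 0], [0, 0, 0.5, 0], [0, 0, 0.5, 0], [0, 0, 0, 0], [0, 0, 0, 0], [0, 0, 0, 0], [0, 0, 0, 0], [0, 0, 0, 0]]}}

```text
time: 16.4
tool_pos: [0.6661, 0.0146, 0.1458]
orientation: [-3.142, 0.001, 2.958]
ft_force: [-7.6, 0.6, 18.4]
grip_width: -0.0004
```

The force rose to 18 N at z = 0.146, so the button is on its lower stop. Releasing and moving clear.

Call:
{"op": "carry_out", "data": {"plan": [[0, 0, -5, 0], [0, 0, -10, 0], [0, 0, -25, 0], [0, 0, -40, 0], [30, 0, -10, 0], [45, 0, 0, 0], [45, 0, 0, 0], [45, 0, 0, 0]]}}

```text
time: 17.2
tool_pos: [0.5021, 0.0449, 0.2343]
orientation: [-3.142, 0.0, 2.958]
ft_force: [0.5, 0.8, 1.1]
grip_width: 0.0
```

Call:
{"op": "carry_out", "data": {"plan": [[45, 0, 0, 0], [20, 0, 0, 0], [0, 0, 0, 0], [0, 0, 0, 0], [0, 0, 0, 0], [0, 0, 0, 0], [0, 0, 0, 0], [0, 0, 0, 0]]}}

```text
time: 18.0
tool_pos: [0.4402, 0.0565, 0.234]
orientation: [-3.141, -0.001, 2.958]
ft_force: [0.4, -1.0, 0.7]
grip_width: 0.0
```

Run:
```python
from station import ctrl
import cv2,numpy as np
f=ctrl.grab_frame("side")["frame"]
cv2.imwrite("pics/s5.png",f)
g=ctrl.grab_frame("top")["frame"];cv2.imwrite("pics/t5.png",g)
a=[cv2.resize(i,None,fx=3,fy=3,interpolation=cv2.INTER_CUBIC) for i in(f[135:295,180:310],g[95:255,235:365])]
cv2.imwrite("pics/c5.png",np.hstack(a))
s=ctrl.sense();print(s["time"],s["tool_pos"],s["ft_force"])
for n,now in(("side",f),("top",g)):
    o=cv2.imread(f"pics/{n}0.png");d=np.abs(o.astype(int)-now).max(2)
    for nm,(x0,x1,y0,y1) in dict(side=dict(rack=(265,330,320,398),bottle=(375,415,90,150)),top=dict(rack=(160,225,212,252),bottle=(430,475,210,248)))[n].items(): print(n,nm,(d[y0:y1,x0:x1]>40).sum())
```

```text
18.1 [0.44004343 0.05650926 0.23416179] [-0.53653213  0.32170912  0.40916566]
side rack 0
side bottle 796
top rack 0
top bottle 0
```

View pics/c5.png

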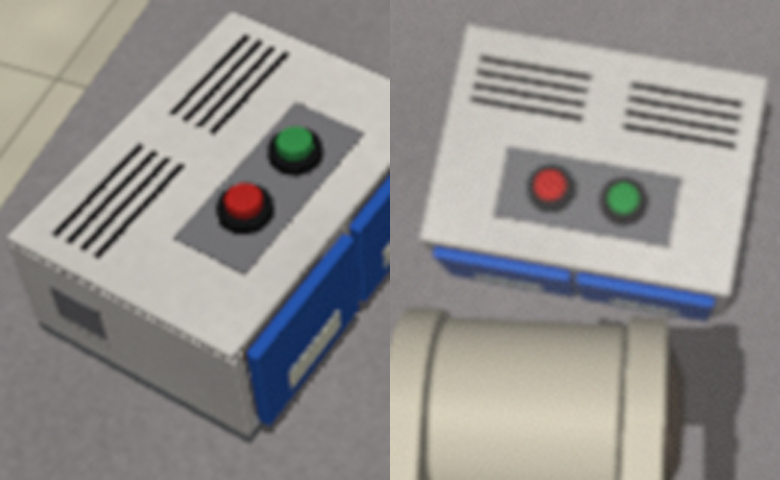

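View pics/s5.png

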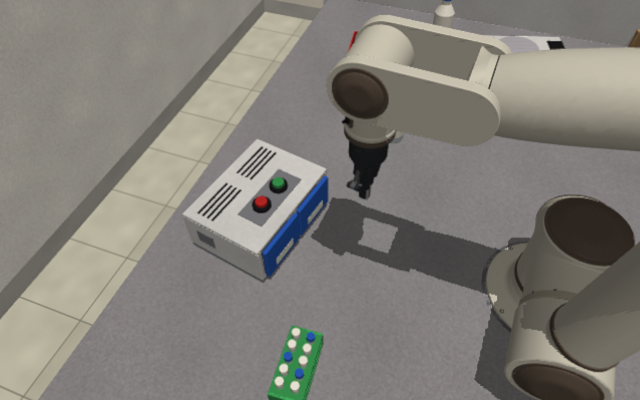

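Both drawers are flush and both buttons are up. The rack and bottle haven't moved in the top view; the difference at the bottle in the side view is the arm hiding it. The arm is clear, so I'm handing in.

```bash
python3 -c "
from station import ctrl
print(ctrl.close_job())"
```

```text
the job is handed in; nothing more can be done
None
```

I pushed both drawers shut at about 0.05 m/s until they met their stops. I then pressed the green button right down, released it and moved clear, and handed in at about 18 s.

- **Drawers:** The left stopped at 12 N and the right at 15 N, and both fronts looked flush with the casing in both views.
- **Buttons:** The green button went about 6 mm down, with the force rising from 5 N to 18 N on its lower stop. Afterwards both buttons looked fully up, and the red one was never touched.
- **Bystanders:** Neither the rack nor the bottle had moved in the top view, and the rack hadn't in the side view either. In the side view the arm hid the bottle, so that check showed a change and couldn't confirm it.
- **Jars:** I couldn't see them once the drawers were shut. The left jar was upright just before I pushed its drawer. I last saw the right jar upright before pushing its drawer, and felt nothing unusual in either push.

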